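# Pass a petri dish into the culture box through its sprung flap

### The arm

A 7-joint arm with a two-finger parallel gripper is mounted at the origin on a cart in front of the work surface, level with it; the furniture and walls round the work are solid. World frame = base frame: x ahead of the robot, y to its left, z up, the work surface at z = 0. Lengths are in mm, angles in rad, forces in N, time in s.
With the tool pointing down it reaches from about 400 to 875 mm from the base axis. Payload 19.3 kg.
Tool frame: the origin (TCP) lies at the very end of the fingers, on their centre line; the grasp point (between the pads) lies 19 mm behind it (grip_point_offset is the z of the grasp point in the tool frame, in mm); z points along the fingers, x is the direction in which the jaws open and shut, and the axes are right-handed (so a half turn about z gives the same grasp; the last joint's range is limited). The gripper opens to 85 mm and grips with 20 to 120 N. Pads are 22 mm wide; open, the fingers measure 114 mm over their backs; the gripper's body (76 mm by 85 mm) begins 54 mm behind the grasp point. The pads swing forward as they close: fully open they stand 13 mm farther back than shut.
Start: joints at [-1.264, 0.521, -0.036, 1.599, 0.021, 1.021, -0.113], TCP at [229.984, 581.138, 231.291] pointing down, gripper open.
Joint ranges: [-2.91, 2.91], [-0.3, 2.13], [-1.5, 1.42], [0.17, 2.43], [-1.26, 4.41], [0.16, 1.93], [-2.52, 2.52]. Speed limits (rad/s): [1.89, 1.89, 2.39, 2.39, 3.01, 3.01, 3.01].

### API

Orientations are given as a 3x3 rotation matrix whose columns are the frame's x, y, z axes.
In Python, from workcell import movep, movel, goto_joints, open_gripper, clamp, wait, inverse_kinematics, read_state, camera, PlanningError, finish_job, grip_point_offset gives the robot as it stands. Calls block until the motion is done:
- movep(position, orientation): joint-space move of the TCP to a pose.
- movel(position, frame=None, max_speed=150, guard=None): straight line of the TCP; frame=None keeps the orientation; max_speed is the mean speed in mm/s. With guard (N) it stops when the force on the tool has changed by that much, and returns True; else False.
- goto_joints(angles): joint-space move.
- open_gripper() and clamp(): open the fingers fully, or close them until they stop; the grip force is fixed at half the most.
- wait(seconds).
- inverse_kinematics(position, orientation): joint angles nearest the present ones, or None.
- read_state(): the state.
- camera(name): name is "scene" or "side" or "wrist"; returns a dict with "image" (480x640x3 uint8, blue, green, red), "range_z" (480x640 float32, mm along the optical axis (not along the pixel's ray), 0 where there is no reading), "fx", "fy", "cx", "cy" (pixels), "cam_to_world" (4x4, takes a point from camera to world coordinates). Camera axes: x right, y up, looking along -z (the intrinsics and any distortion apply to the point x, -y, -z); pixel columns grow to the right and rows downward; lengths in mm; the calibration is good to about 2 mm. The wrist camera is an equidistant fisheye: a pixel r from the principal point sees the ray r / f radians off the axis. A picture is of the moment at which its call begins.
A pose or a line that the arm cannot do raises PlanningError and nothing moves.
- finish_job(): hands the job in, once; it reports no verdict.
The state is a dict: "time": time; "qpos": joint angles; "qvel": joint speeds; "joint_efforts": joint torques, N m; "eef_pos": TCP position; "tool_rot": TCP orientation; "ft_force": force on the tool from outside, world axes, zero at the start; "torque": the same for the moment, N m; "finger_gap": finger opening in mm.
Only numpy, scipy, OpenCV 4.12 (cv2) and the standard library are available. Lean on these libraries where they do the work, as an engineer would, in place of code of your own. Each camera call takes 0.05 s, during which the arm holds its last target. There are 200 camera calls.

### The job

Take the covered petri dish and set it down on the loading deck of the culture box, in the lane in front of the shut flap. With the push bar, push it through the flap until it is wholly inside and the flap can swing fully shut behind it, then draw the bar out and lay it flat on the bench, handle up, clear of the box. Keep the dish flat, and do not disturb the porcelain dish or the small beaker.

Things in the scene. Friction and masses are not known exactly. Their poses are not given: they have to be found in the camera images.
- culture_box: Low fixed box, 104 mm wide (x), 340 mm long (y), 73 mm high. Origin: at bench height under the middle of the gate (plane of the shut flap). Its y axis runs along the lane, from the open loading deck (y -170 to 0 mm) through the gate into the closed, clear-walled chamber (inside y 0 to 164 mm). Floor of both: level, 12 mm above the bench. The gate is the chamber's only way in
- deck_mid (a point): Point on the deck floor, mid-lane, 90 mm before the gate; axes as the box. The deck is open above and lies between two kerbs 84 mm apart and 10 mm high
- chamber_mid (a point): Point on the chamber floor, mid-lane, 90 mm behind the gate; axes as the box. The chamber is 84 mm wide; things up to 35 mm high pass the gate, which is 84 mm wide. Glassware and bottles up to 210 mm high stand along the back of the bench, beyond the box (x over 0.7 m), and a stirrer with a beaker to its left
- flap (a joint): Sprung steel flap of the gate, hinged along the box's x on a pin 58 mm above the bench. 0 = shut, hanging straight down; positive = swung into the chamber, to 1.4 rad; it never swings outward. A light spring (0.4 N at its edge when shut, 1.4 N wide open) shuts it. It rests on whatever is under it, so it only comes down behind a thing whose rear edge is 45 mm or more inside the gate
- flap_edge (a point): Middle of the flap's lower edge, 42 mm from the pin and 4 mm above the floor when shut; the flap is 78 mm wide, 3 mm thick. Opened, this edge lies up to 42 mm inside the gate
- push_bar: Loose push bar, about 0.15 kg: white plastic bar 150 mm long (y), 40 mm wide (x), 26 mm high, with an upright square black handle 22 x 22 mm at y = -60 mm, from 26 to 97 mm above its underside. Origin: centre of the bar's underside; z up. The flat nose that pushes is at y = +75 mm. Starts on the bench, handle up
- petri_dish: Clear round petri dish with its lid on, 62 mm in diameter, 18 mm high, about 20 to 60 g, lying flat. Origin: centre of its underside; z up
- porcelain_dish: Bystander: white round-bottomed open porcelain dish, 69 mm in diameter, 29 mm high. Origin: centre of its underside. Not to be disturbed
- small_beaker: Bystander: empty clear beaker with a spout, 54 x 60 mm, 71 mm high. Origin: centre of its underside. Not to be disturbed
Mind the look-alikes: they are no part of the job. Of the things like the petri_dish, leave any that is blue; of the rest the larger one is meant.

How it is judged:
By the outcome, as a careful person would: the job done as asked, in the order asked, and still so for the second after the job is handed in, with the robot touching nothing.
It also fails if it takes over 72 s, if anything falls off the work surface, if the arm or the gripper's body presses on something with over 40 N, if the wrist force passes 120 N, or if a joint passes its speed limit or range.

## Working session

There is one attempt and no reset: what is moved stays moved. The work goes in short steps, each a Python script; the robot and the scene stay as the last script left them, time stands still between calls to the robot, and variables do not carry over. Pictures are saved under pics/ and viewed, about 8 in all and at most 12, crops included, and the job is handed in when it is done.

```bash
mkdir -p pics; ls
cat > h.py <<'E'
import numpy as np, cv2
from workcell import *
def snap(n,f):
    c=camera(n); cv2.imwrite(f'pics/{f}.png',c['image']); np.savez(f'pics/{f}.npz',**c); return c
def ray(c,u,v):
    a=(u-c['cx'])/c['fx']; b=(v-c['cy'])/c['fy']
    if c.get('fish',False) :
        r=np.hypot(a,b); s=np.sin(r)/r if r>1e-9 else 1; d=np.array([a*s,-b*s,-np.cos(r)])
    else: d=np.array([a,-b,-1.])
    T=c['cam_to_world']; return T[:3,3],T[:3,:3]@d
def onz(c,u,v,z):
    o,d=ray(c,u,v); return o+d*(z-o[2])/d[2]
E
python3 - <<'E'
from h import *
for n in ('scene','side'):
    c=snap(n,n+'0'); print(n,{k:(c[k] if k!='cam_to_world' else c[k].round(3).tolist()) for k in c if k not in('image','range_z')})
print(read_state()['time'],grip_point_offset)
E
```

```text
pics
scene {'fx': 472.2493393174268, 'fy': 472.2493393174268, 'cx': 318.74017498082287, 'cy': 237.38159951625263, 'cam_to_world': [[0.755, 0.472, -0.455, -47.995], [-0.655, 0.527, -0.541, -666.095], [-0.015, 0.707, 0.707, 938.659], [0.0, 0.0, 0.0, 1.0]]}
side {'fx': 458.23822488621477, 'fy': 458.23822488621477, 'cx': 320.3638803963796, 'cy': 239.96490475508242, 'cam_to_world': [[0.926, 0.136, -0.353, 133.666], [-0.378, 0.368, -0.849, -904.19], [0.015, 0.92, 0.392, 510.128], [0.0, 0.0, 0.0, 1.0]]}
0.1 -18.700000000000003
```

View pics/scene0.png

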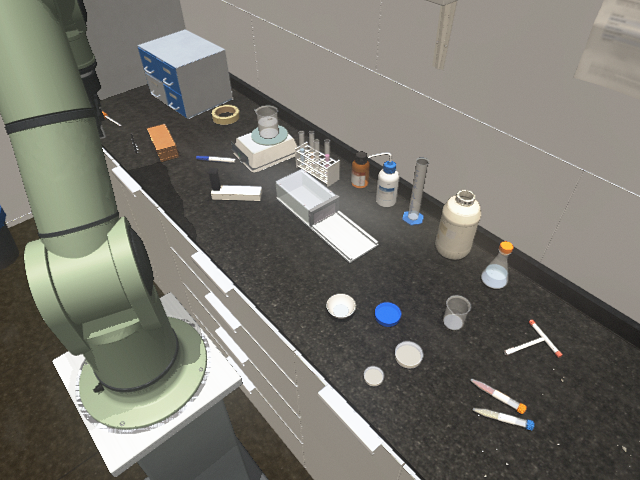

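View pics/side0.png

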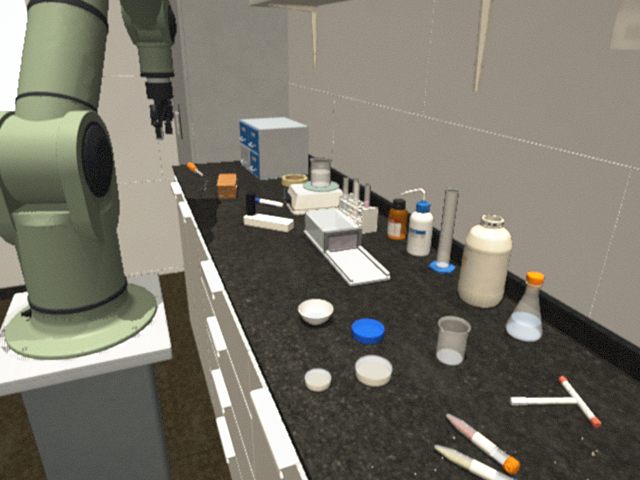

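The scene view shows the target petri dish at (409,354). The small look-alike is at (373,376) and the blue one at (388,314). The deck is at about (345,235), the chamber at (306,198), and the bar at (236,193) with its handle at (214,183).

Run:
```python
from h import *
for n,win in (('scene0',dict(dish=(390,335,430,375),bar=(205,165,270,205),deck=(300,200,385,265),porc=(320,290,360,322))),('side0',dict(dish=(350,350,400,392),bar=(238,205,300,235),deck=(320,238,392,288),porc=(295,296,337,328)))):
    c=dict(np.load(f'pics/{n}.npz')); g=cv2.cvtColor(c['image'],6)
    for k,(a,b,e,f) in win.items():
        m=(g[b:f,a:e]>(95 if k=='dish' else 130)).astype(np.uint8)
        cs,_=cv2.findContours(m,0,2); q=max(cs,key=cv2.contourArea)+np.array([[a,b]])
        z={'dish':18,'bar':26,'deck':22,'porc':29}[k]
        P=np.array([onz(c,u+0.,v+0.,z)[:2] for u,v in q[:,0]],np.float32)
        r=cv2.minAreaRect(P); cc=cv2.minEnclosingCircle(P)
        print(n,k,'rect',np.round(r[0],1),np.round(r[1],1),round(r[2],1),'circ',np.round(cc[0],1),round(cc[1],1), cv2.boxPoints(r).round().tolist())
c=dict(np.load('pics/scene0.npz'))['image']
cv2.imwrite('pics/crop1.png',cv2.resize(c[155:275,200:390],None,fx=4,fy=4,interpolation=2))
```

```text
scene0 dish rect [ 454.7 -369.5] [68.6 61.2] 42.5 circ [ 454.1 -368.5] 34.6 [[409.0, -370.0], [450.0, -415.0], [501.0, -369.0], [459.0, -324.0]]
scene0 bar rect [478.7 345.2] [ 67.9 153.9] 45.3 circ [476.  340.1] 79.0 [[400.0, 375.0], [510.0, 267.0], [557.0, 315.0], [448.0, 423.0]]
scene0 deck rect [605.9  48.7] [282.6 120.8] 84.0 circ [599.4  46.3] 144.7 [[531.0, -86.0], [651.0, -98.0], [681.0, 183.0], [561.0, 195.0]]
scene0 porc rect [ 426.8 -177.7] [67.6 69.2] 48.4 circ [ 427.5 -177.5] 35.4 [[378.0, -180.0], [430.0, -226.0], [475.0, -175.0], [423.0, -129.0]]
side0 dish rect [ 453.2 -374.1] [79.6 61.7] 63.8 circ [ 454.2 -374.4] 40.3 [[408.0, -396.0], [463.0, -423.0], [498.0, -352.0], [443.0, -325.0]]
side0 bar rect [476.5 330.9] [101.6 175.4] 45.0 circ [466.2 320.7] 93.2 [[379.0, 357.0], [503.0, 233.0], [574.0, 305.0], [450.0, 429.0]]
side0 deck rect [601.   29.1] [271.4 114.6] 87.5 circ [596.4  27.4] 139.8 [[538.0, -104.0], [652.0, -109.0], [664.0, 162.0], [550.0, 167.0]]
side0 porc rect [ 427.4 -182.1] [73.1 81.1] 12.8 circ [ 424.3 -185.3] 45.0 [[383.0, -151.0], [401.0, -230.0], [472.0, -214.0], [454.0, -134.0]]
```

View pics/crop1.png

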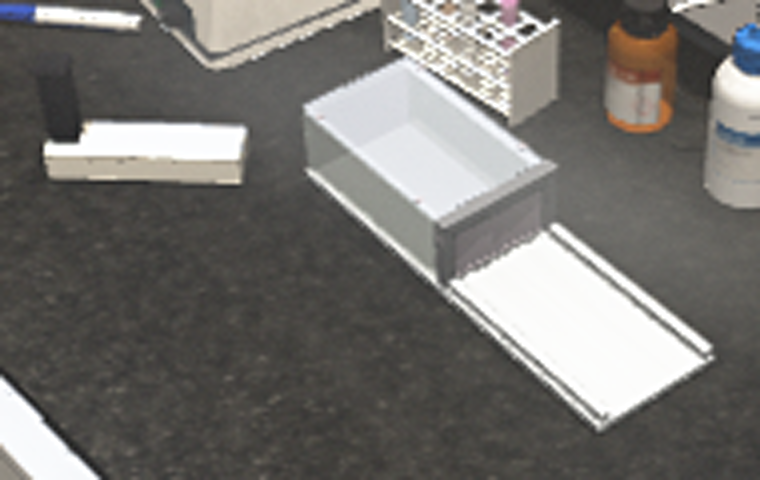

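Run:
```python
from h import *
c=dict(np.load('pics/scene0.npz'))
def p(x,y,z): return onz(c,x/4+200-.4,y/4+155-.4,z)[:2].round(1)
print('deck front L bottom',p(600,431,0),'R',p(714,357,0), 'kerbtops',p(598,418,22),p(709,346,22))
print('box top',[p(*q,73).tolist() for q in((305,105),(405,60),(553,166),(437,218))])
print('box bottom L',p(308,173,0),p(447,292,0))
print('bar top',[p(*q,26).tolist() for q in((246,126),(243,157),(45,147))],'bottom',[p(*q,0).tolist() for q in((242,184),(47,178))])
print('handle top',[p(*q,97).tolist() for q in((38,58),(72,54))],'bot',p(60,142,26))
for n,u in (('scene0',(0,0)),):
  R=c['range_z']; print((R>0).mean(), R[354,409],R[193,240],R[235,345])
# dish range-based top points
def cloud(a,b,e,f):
    v,u=np.mgrid[b:f,a:e]; z=R[b:f,a:e]; k=z>0; 
    X=np.c_[(u[k]-c['cx'])/c['fx']*z[k],-(v[k]-c['cy'])/c['fy']*z[k],-z[k]]
    return X@c['cam_to_world'][:3,:3].T+c['cam_to_world'][:3,3]
for nm,w,lo,hi in(('dish',(385,330,435,380),12,25),('bar',(205,165,270,205),22,30),('handle',(205,165,230,205),35,100),('deck',(300,200,390,270),8,16),('boxtop',(270,165,345,215),68,78),('beaker',(435,285,480,335),15,80)):
    P=cloud(*w); P=P[(P[:,2]>lo)&(P[:,2]<hi)]
    if len(P)>5: r=cv2.minAreaRect(P[:,:2].astype(np.float32)); print(nm,len(P),np.round(P.mean(0),1),'rect',np.round(r[0],1),np.round(r[1],1),round(r[2],1))
```

```text
deck front L bottom [556.1 -74.5] R [662.2 -77.1] kerbtops [548.8 -79.2] [650.6 -81.4]
box top [[569.6, 258.1], [659.2, 250.9], [658.4, 84.5], [561.4, 97.1]]
box bottom L [572.4 267.5] [566.6  95.6]
bar top [[553.7, 318.0], [530.0, 289.3], [424.7, 400.1]] bottom [[527.0, 290.9], [419.4, 397.2]]
handle top [[439.3, 409.8], [460.7, 397.0]] bot [436.4 397.5]
0.9959602864583333 1040.3722 1428.1954 1312.2532
dish 573 [ 454.3 -367.2   17.9] rect [ 455.  -366.4] [61.3 60.8] 89.3
bar 413 [496.3 353.8  25.8] rect [521.7 395.4] [155.4 149.2] 47.2
handle 190 [440.6 393.   72.5] rect [443.5 398.4] [31.7 26. ] 43.7
deck 1441 [607.5   2.9  12.2] rect [674.6  25.4] [222.  243.6] 87.7
boxtop 1332 [612.8 167.5  71.4] rect [655.2 167.1] [180.6 188.4] 86.4
beaker 649 [ 605.4 -374.6   46.7] rect [ 605.8 -374.4] [54.8 53.7] 48.3
```

```bash
cat >> h.py <<'E'
def down(yaw):  # tool x axis at yaw (deg) in world, z down
    a=np.radians(yaw); x=np.array([np.cos(a),np.sin(a),0]); z=np.array([0,0,-1.]); return np.c_[x,np.cross(z,x),z]
def st():
    s=read_state(); print('t%.1f'%s['time'],'pos',np.round(s['eef_pos'],1),'F',np.round(s['ft_force'],1),'gap',round(s['finger_gap'],1),'q',np.round(s['qpos'],2))
    return s
E
python3 - <<'E'
from h import *
c=dict(np.load('pics/scene0.npz'))
print('blue',onz(c,388,314,15),'small',onz(c,373,375,15))
s=st(); print(s['tool_rot'].round(2) if hasattr(s['tool_rot'],'round') else s['tool_rot'])
for nm,p in (('bar pick',(436,395,40)),('barlift',(436,395,200)),('pre',(595,-185,50)),('end',(600,20,50)),('lay',(480,0,40)),('dish',(454.5,-367,0)),('deck',(606,4,12)),('view',(530,150,420))):
    print(nm,{y:(q[[0,6]].round(2).tolist() if (q:=inverse_kinematics(p,down(y))) is not None and (q:=np.array(q)) is not None else None) for y in (-135,-90,-45,0,45,90,135)})
movep([530,150,400],s['tool_rot']); st()
w=snap('wrist','w1'); print({k:(w[k] if k!='cam_to_world' else w[k].round(3).tolist()) for k in w if k not in('image','range_z')})
E
```

```text
blue [ 500.81314213 -263.74775603   15.        ] small [ 360.62910673 -351.43489502   15.        ]
t0.1 pos [229.9 580.9 230.8] F [ 0.6 -0.4 -0. ] gap 85.2 q [-1.26  0.52 -0.04  1.6   0.02  1.02 -0.11]
[[ 0.37  0.93 -0.  ]
 [ 0.93 -0.37 -0.  ]
 [-0.    0.   -1.  ]]
bar pick {-135: [-1.44, -2.25], -90: [-1.18, -1.87], -45: [-1.07, -1.25], 0: [-0.95, -0.66], 45: [-0.87, -0.0], 90: [-0.78, 0.65], 135: [-0.67, 1.28]}
barlift {-135: [-1.54, -2.39], -90: [-1.28, -2.02], -45: [-1.16, -1.36], 0: [-1.03, -0.69], 45: [-0.9, -0.0], 90: [-0.78, 0.69], 135: [-0.65, 1.38]}
pre {-135: [-0.38, -1.28], -90: [-0.18, -0.8], -45: [-0.09, -0.14], 0: [-0.01, 0.52], 45: [0.07, 1.18], 90: [0.16, 1.84], 135: [0.29, 2.44]}
end {-135: [-0.73, -1.58], -90: [-0.53, -1.1], -45: [-0.47, -0.41], 0: [-0.37, 0.23], 45: [-0.25, 0.82], 90: [-0.12, 1.43], 135: [0.0, 2.04]}
lay {-135: [-0.79, -1.33], -90: [-0.42, -1.15], -45: [-0.41, -0.37], 0: [-0.31, 0.23], 45: [-0.2, 0.81], 90: [-0.09, 1.39], 135: [0.01, 2.01]}
dish {-135: [-0.03, -0.75], -90: [0.34, -0.55], -45: [0.42, 0.08], 0: [0.53, 0.67], 45: [0.56, 1.39], 90: [0.66, 2.0], 135: [-0.03, -2.32]}
deck {-135: [-0.7, -1.5], -90: [-0.5, -1.01], -45: [-0.41, -0.37], 0: [-0.31, 0.25], 45: [-0.2, 0.84], 90: [-0.08, 1.42], 135: [0.04, 2.02]}
view {-135: [-1.18, -2.27], -90: [-0.93, -1.73], -45: [-0.8, -1.01], 0: [-0.73, -0.26], 45: [-0.61, 0.48], 90: [-0.51, 1.23], 135: [-0.39, 1.97]}
t2.1 pos [529.7 151.  399.6] F [ 0.5  1.  -0.2] gap 85.5 q [-0.55  0.27  0.21  1.56 -0.06  1.32  0.87]
{'fx': 371.64829954431775, 'fy': 371.64829954431775, 'cx': 322.96713823652766, 'cy': 247.10803165188102, 'cam_to_world': [[0.367, -0.885, -0.285, 456.853], [0.93, 0.349, 0.115, 179.722], [-0.002, -0.307, 0.952, 541.61], [0.0, 0.0, 0.0, 1.0]]}
```

View pics/w1.png

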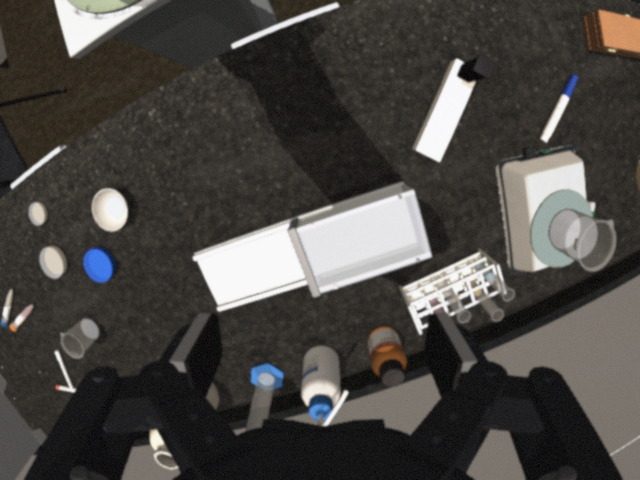

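The wrist view shows the deck front corners at (194,258) and (219,309). The chamber top runs from (291,229)/(316,295) to (412,188)/(431,258). The bar lies from (466,70) to (427,156), with its handle at (470,68).

Run:
```python
from h import *
c=dict(np.load('pics/w1.npz')); c['fish']=True
p=lambda u,v,z: onz(c,u,v,z)[:2].round(1).tolist()
print('front',p(194,259,10),p(219,310,10)); print('top',[p(*q,73) for q in((290,229),(317,296),(412,188),(431,258))])
g=cv2.cvtColor(c['image'],6)
for nm,(a,b,e,f),z,th in (('deck',(185,215,298,315),14,170),('bar',(405,50,482,170),26,150),('dish',(36,242,70,282),18,95),('handle',(455,50,490,90),97,-25)):
    m=(g[b:f,a:e]>th if th>0 else g[b:f,a:e]<-th).astype(np.uint8)
    cs,_=cv2.findContours(m,0,2); q=max(cs,key=cv2.contourArea)[:,0]+[a,b]
    P=np.array([onz(c,u,v,z)[:2] for u,v in q],np.float32); r=cv2.minAreaRect(P); print(nm,np.round(r[0],1),np.round(r[1],1),round(r[2],1),cv2.boxPoints(r).round().tolist())
```

```text
front [559.4, -81.9] [654.5, -84.5]
top [[558.1, 92.2], [660.5, 89.2], [564.6, 259.9], [666.2, 255.8]]
deck [605.8   3.2] [173.4 105.3] 87.6 [[550.0, -81.0], [655.0, -86.0], [662.0, 88.0], [557.0, 92.0]]
bar [485.8 356.6] [ 42.1 150.4] 45.3 [[418.0, 395.0], [524.0, 289.0], [554.0, 319.0], [447.0, 424.0]]
dish [ 455.9 -360.6] [62.5 71.7] 10.7 [[419.0, -331.0], [432.0, -402.0], [493.0, -390.0], [480.0, -320.0]]
handle [443.7 376.7] [29.8 26.4] 88.3 [[430.0, 362.0], [456.0, 361.0], [457.0, 391.0], [431.0, 392.0]]
```

Run:
```python
from h import *
R=down(-45)
movep([454.5,-367,110],R)
movel([454.5,-367,20],max_speed=120)
hit=movel([454.5,-367,-4],max_speed=25,guard=4); s=st(); print('hit',hit)
if not hit: movel([454.5,-367,0])
snap('wrist','w2'); snap('side','s2')
im=np.hstack([cv2.imread('pics/w2.png')[:,120:520],cv2.resize(cv2.imread('pics/s2.png')[290:440,300:425],(400,480))]); cv2.imwrite('pics/v2.png',im)
```

```text
t6.3 pos [ 454.5 -367.1   -3.9] F [ 0.1  0.1 -0.3] gap 84.8 q [ 0.1   0.98  0.75  1.87 -1.01  0.73  0.65]
hit False
```

View pics/v2.png

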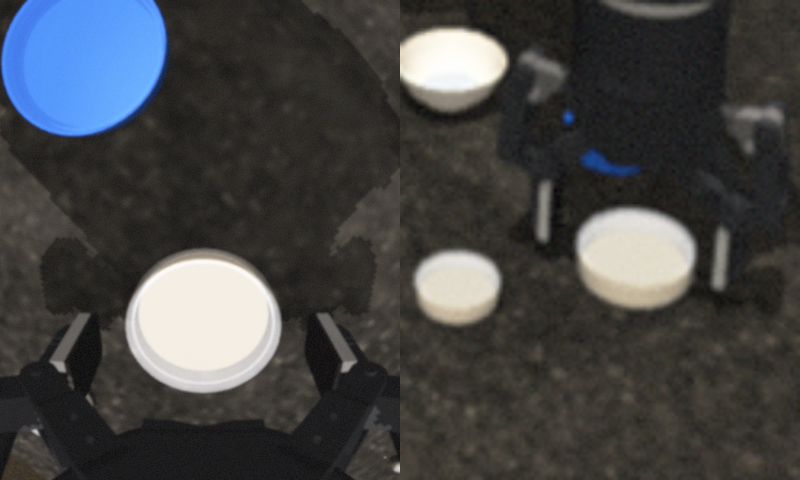

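The fingers straddle the dish at (203,320), the dish a touch ahead of the pad line. I'll measure that offset, grip, and carry it.

Run:
```python
from h import *
c=dict(np.load('pics/w2.npz')); c['fish']=True
g=cv2.cvtColor(c['image'],6)[200:420,225:430]; m=(g>125).astype(np.uint8)
q=max(cv2.findContours(m,0,2)[0],key=cv2.contourArea)[:,0]+[225,200]
P=np.array([onz(c,u,v,18)[:2] for u,v in q],np.float32); cc=cv2.minEnclosingCircle(P); print('dish',cc, cv2.minAreaRect(P))
x,y=cc[0]
if np.hypot(x-454.5,y+367)<10: movel([x,y,0])
else: print('odd'); raise SystemExit
clamp(); st()
movel([x,y,3],max_speed=20); s=st()
movel([x,y,120],max_speed=150); st()
snap('wrist','w3')
```

```text
dish ((458.51025390625, -363.6639404296875), 31.946990966796875) ((457.7537536621094, -364.6600341796875), (61.27375411987305, 61.129188537597656), 89.46482849121094)
t7.3 pos [ 458.5 -363.7    0.5] F [-1.7  3.5 11.2] gap 59.7 q [ 0.08  0.97  0.75  1.87 -1.    0.74  0.64]
t7.6 pos [ 458.5 -363.7    3. ] F [-0.1  0.4 -1.7] gap 59.7 q [ 0.08  0.97  0.76  1.87 -1.    0.74  0.64]
t8.5 pos [ 458.3 -363.3  119.2] F [ 0.3 -0.2 -0.7] gap 59.5 q [-0.01  0.83  0.93  1.83 -0.83  0.92  0.52]
```

View pics/w3.png

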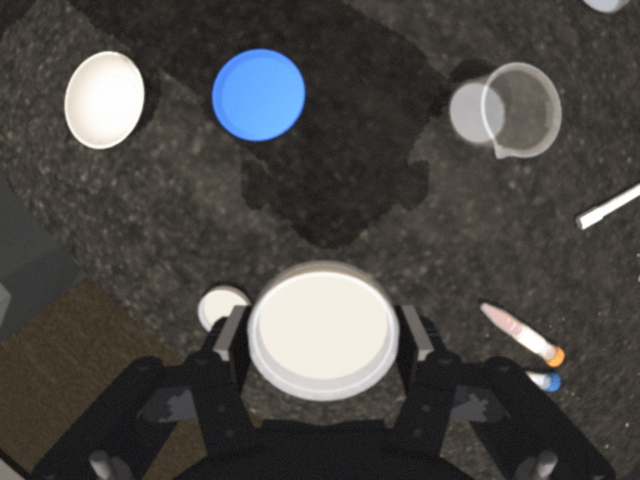

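The dish is held between the pads (gap 59.5). Next I carry it to the deck.

```bash
cat >> h.py <<'E'
G=np.array([609.,88.5]); YW=-2.3; a_=np.radians(YW); EX=np.array([np.cos(a_),np.sin(a_)]); EY=np.array([-np.sin(a_),np.cos(a_)])
def box(x,y,z): return [*(G+x*EX+y*EY),z]
E
python3 - <<'E'
from h import *
movep(box(0,-90,120),down(-92.3)); st()
snap('wrist','w4')
movel(box(0,-90,30),max_speed=130)
hit=movel(box(0,-90,11),max_speed=25,guard=4); st(); print(hit)
E
```

```text
t10.0 pos [605.1  -2.6 120. ] F [ 0.1 -0.9  0.1] gap 59.9 q [-0.75  1.01  1.16  1.78 -1.04  1.12 -0.82]
t11.6 pos [605.3  -1.4  12.6] F [-0.7  1.   9.9] gap 60.1 q [-0.69  1.12  1.01  1.82 -1.19  0.96 -0.74]
True
```

View pics/w4.png

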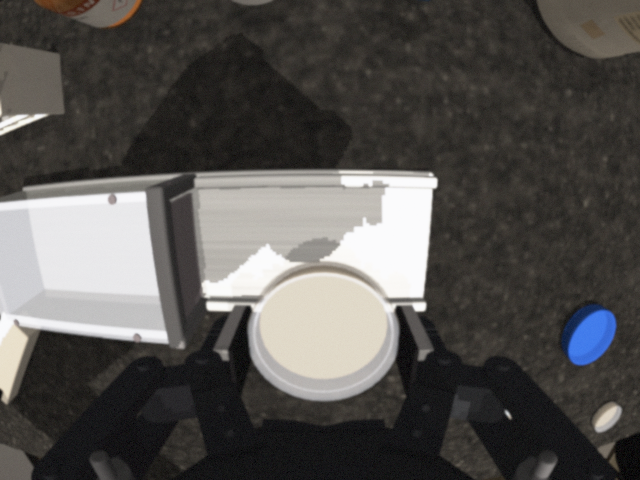

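The view shows the deck between kerbs at rows 180 and 305, with the dish above it. I'll release and check where it sits.

Run:
```python
from h import *
c=dict(np.load('pics/w4.npz')); c['fish']=True
B=lambda p:[round(float((p[:2]-G)@EX),1),round(float((p[:2]-G)@EY),1)]
for q in((437,182),(425,304),(208,302),(200,182)): print('kerb top',q,B(onz(c,*q,22)))
open_gripper(); movel(box(0,-90,130),max_speed=180); st()
c=snap('wrist','w5'); c['fish']=True
g=cv2.cvtColor(c['image'],6)
```

```text
kerb top (437, 182) [47.0, -168.1]
kerb top (425, 304) [-43.1, -167.2]
kerb top (208, 302) [-41.4, -6.2]
kerb top (200, 182) [47.5, -9.2]
t12.8 pos [605.   -1.1 129. ] F [ 0.2  0.2 -0.6] gap 85.6 q [-0.75  0.99  1.16  1.78 -1.02  1.12 -0.84]
```

View pics/w5.png

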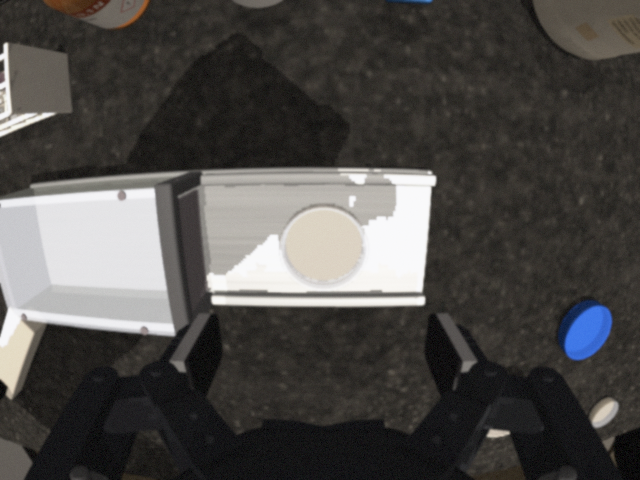

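The dish lies flat in mid-lane at (323,245), clear of both kerbs. Next is the push bar.

Run:
```python
from h import *
R=down(-44.7)
H=[443.3,398.7]
movep([*H,170],R); movel([*H,110],max_speed=150)
print(movel([*H,40],max_speed=100,guard=6)); st()
clamp(); st()
movel([*H,150],max_speed=150); st()
c=snap('wrist','w6'); snap('scene','s6')
im=np.hstack([cv2.imread('pics/w6.png')[60:,80:560],cv2.resize(cv2.imread('pics/s6.png')[120:225,150:230],(320,420))]); cv2.imwrite('pics/v6.png',im)
```

```text
False
t15.8 pos [443.6 398.7  40.4] F [-0.1  0.2  0. ] gap 85.4 q [-1.42  1.03  0.98  1.84 -1.09  0.93 -0.7 ]
t16.4 pos [443.4 398.9  40.3] F [-1.2  0.6  5.7] gap 21.1 q [-1.42  1.03  0.98  1.84 -1.09  0.93 -0.7 ]
t17.3 pos [442.9 398.6 149.2] F [ 0.5 -0.4 -1.9] gap 21.7 q [-1.49  0.91  1.12  1.79 -0.93  1.09 -0.8 ]
```

View pics/v6.png

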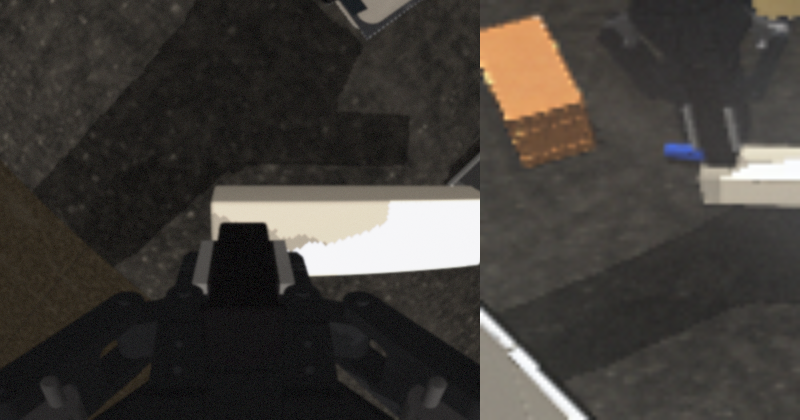

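The bar is held level by its handle. Now I turn it close to the base, away from the glassware, and line it up behind the dish.

Run:
```python
from h import *
for p,y in (([440,200,160],-30),([440,60,160],20),([440,-60,160],60),([500,-150,160],87.7),(box(1.5,-290,130),87.7)):
    movep(p,down(y)); s=st()
movel(box(1.5,-290,54),max_speed=130); st()
snap('wrist','w7'); snap('side','s7')
im=np.hstack([cv2.imread('pics/w7.png')[0:420,120:560],cv2.resize(cv2.imread('pics/s7.png')[200:340,260:380],(360,420))]); cv2.imwrite('pics/v7.png',im)
```

```text
t18.2 pos [440.2 200.5 159.9] F [-0.   0.2 -1.3] gap 21.6 q [-1.3   0.71  1.13  2.07 -0.84  0.92 -0.23]
t19.1 pos [440.2  60.9 159.8] F [ 0.1  0.1 -1.2] gap 21.2 q [-0.94  0.51  0.91  2.16 -0.6   0.75  0.71]
t19.9 pos [440.2 -59.1 159.8] F [ 0.8  0.5 -2.4] gap 21.4 q [-0.52  0.43  0.68  2.15 -0.42  0.69  1.49]
t20.5 pos [ 500.  -149.1  159.5] F [-0.2  0.7 -1.5] gap 21.6 q [-0.19  0.51  0.5   1.96 -0.35  0.76  2.04]
t21.1 pos [ 598.6 -200.   129.2] F [-0.4  0.7 -1.5] gap 21.2 q [-0.07  0.7   0.47  1.69 -0.4   0.85  2.1 ]
t21.8 pos [ 599.2 -201.4   54.8] F [ 0.5  0.3 -0.3] gap 21.3 q [-0.03  0.8   0.41  1.72 -0.45  0.72  2.14]
```

View pics/v7.png

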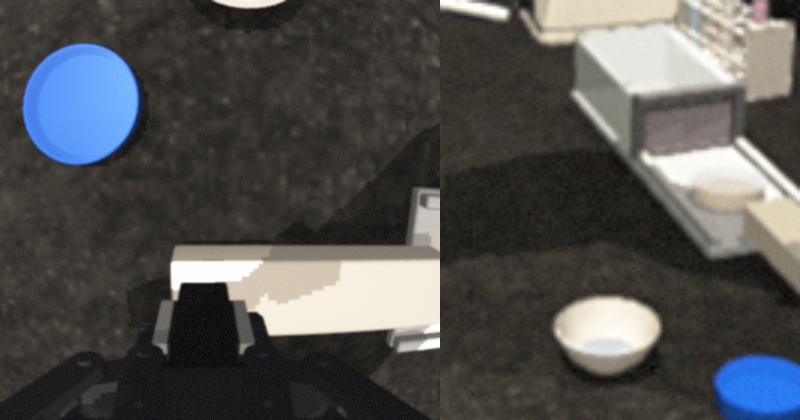

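The bar is lined up behind the dish and touches nothing. I push slowly with a guard.

Run:
```python
from h import *
hit=movel(box(1.5,-71,54),max_speed=60,guard=20); print(hit); st(); wait(.2)
hit2=movel(box(1.5,-225,54),max_speed=90,guard=20); print(hit2); st()
snap('wrist','w8'); snap('side','s8'); snap('scene','c8')
im=np.hstack([cv2.resize(cv2.imread('pics/s8.png')[195:295,290:390],(400,400),interpolation=2),cv2.resize(cv2.imread('pics/c8.png')[160:260,270:370],(400,400),interpolation=2)]); cv2.imwrite('pics/v8.png',im)
```

```text
False
t25.7 pos [607.6  17.4  54. ] F [-0.7 -1.5 -2.1] gap 21.4 q [-0.41  0.78  0.44  1.79 -0.49  0.68  1.83]
False
t27.8 pos [ 601.6 -135.8   54. ] F [-0.7  0.4 -1.5] gap 21.3 q [-0.15  0.79  0.41  1.76 -0.46  0.69  2.05]
```

View pics/v8.png

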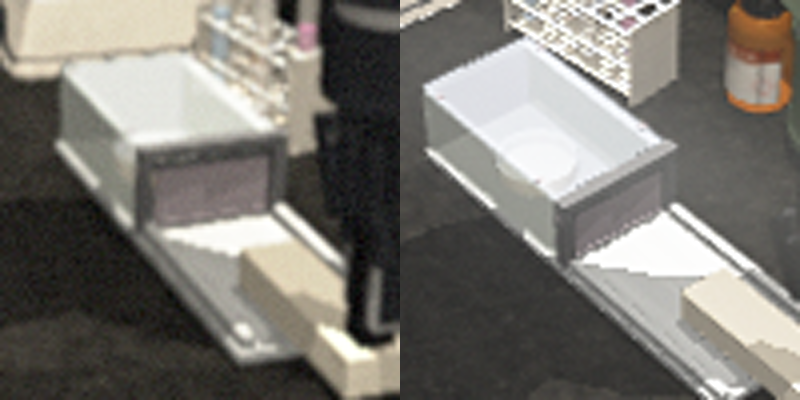

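The flap is shut and the dish stands inside the chamber. I'll check its position and lay the bar down.

Run:
```python
from h import *
c=dict(np.load('pics/c8.npz')); p=onz(c,304.2,199.3,30)[:2]-G; print('dish in box frame',p@EX,p@EY)
s=read_state(); x,y,_=s['eef_pos']
movel([x,y,165],max_speed=150)
movep([530,-60,165],down(87.7)); movep([470,0,150],down(87.7)); st()
movel([470,0,55],max_speed=130); print(movel([470,0,38.5],max_speed=20,guard=4)); st()
open_gripper(); movel([470,0,180],max_speed=180); st(); wait(.3)
snap('scene','c9'); snap('side','s9')
im=np.hstack([cv2.imread('pics/c9.png')[140:380,180:480],cv2.imread('pics/s9.png')[180:420,200:500]]); cv2.imwrite('pics/v9.png',cv2.resize(im,(800,320)))
```

```text
dish in box frame -3.079938586941062 89.04457269759023
t29.7 pos [ 4.702e+02 -1.000e-01  1.498e+02] F [ 1.2  0.5 -2.1] gap 21.4 q [-0.53  0.45  0.53  2.09 -0.36  0.68  1.77]
True
t31.3 pos [469.9   0.   40.2] F [-1.1 -0.3  9. ] gap 21.9 q [-0.39  0.65  0.35  2.15 -0.52  0.43  1.9 ]
t32.9 pos [4.696e+02 1.000e-01 1.793e+02] F [ 0.7  0.2 -0.5] gap 85.3 q [-0.57  0.41  0.57  2.07 -0.32  0.75  1.73]
```

View pics/v9.png

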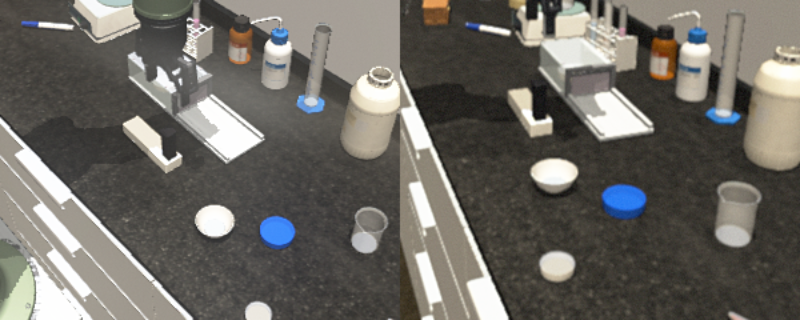

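```bash
python3 -c "
from h import *
st(); print(finish_job())"
```

```text
t33.3 pos [ 4.699e+02 -1.000e-01  1.797e+02] F [-0.7  0.6  0.1] gap 85.6 q [-0.57  0.41  0.57  2.07 -0.32  0.75  1.73]
the job is handed in; nothing more can be done
None
```

I set the larger non-blue petri dish on the deck, pushed it through the flap with the bar, drew the bar out and laid it on the bench. I handed the job in at 33.3 s; no verdict is reported.

- **Dish:** after the push it measured about 89 mm inside the gate, so its rear edge is at about 58 mm against the 45 mm needed. The bar's travel implied about 93 mm. This is one camera reading through the clear wall, with the gate position good to a few mm.
- **Flap:** both cameras showed it shut once the bar was out.
- **Bar:** it lies flat, handle up, about 65 mm clear of the box.
- **Bystanders:** by eye in the last pictures, the porcelain dish, the small beaker and the look-alikes stand where they did at the start; I did not measure them again.
- **Forces:** readings at the stops stayed at about 11 N or below, the highest when the fingers closed on the dish at bench level. The push ran through without tripping its 20 N guard.
- **Disagreement:** the scene and wrist cameras differed by about 5–7 mm on the deck front. I used the wrist values, and the close views on the deck fitted them to about 2–3 mm.

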